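# Stoppered flasks into their matching drip trays

## Robot

A 6-joint arm with a two-finger parallel gripper is mounted at the origin on the work surface. World frame = base frame: x ahead of the robot, y to its left, z up, the work surface at z = 0. Lengths are in m, angles in rad, forces in N, time in s.
With the tool pointing down it reaches from about 0.375 to 0.9 m from the base axis. Payload 3.1 kg.
Tool frame: the origin (TCP) lies on the centre line of the jaws, within the pads' length; the fingertips stand robot.nose_length ahead of it and the grasp point (between the pads) lies 6 mm ahead of it (robot.nose_length is the distance from the TCP to the fingertips, in m); z points along the fingers, y is the line along which they close (so a half turn about z gives the same grasp; the last joint's range is limited). The gripper opens to 87 mm and grips with 3 to 60 N. Pads are 19 mm wide; open, the fingers measure 117 mm over their backs; the gripper's body (75 mm by 190 mm) begins 51 mm behind the grasp point.
Start: joints at [-1.282, 0.527, 1.433, -0, 1.181, -0.178], TCP at [0.282, -0.558, 0.248] pointing down, gripper open.
Joint ranges: [-3.08, 3.08], [-0.75, 2.2], [0.22, 2.44], [-1.43, 4.57], [0, 2.65], [-2.85, 2.85]. Speed limits (rad/s): [2.79, 2.79, 3.14, 3.14, 3.14, 3.14].

## Interface

Orientations are given as a unit quaternion [x, y, z, w].
In Python, from rig import robot gives the robot as it stands.
- The arm moves only by the shell command python3 -m crank 'ROWS' [FORCE]. ROWS is JSON, one flat list of numbers, 7 for each row, row after row: the shift along the tool's x, y, z in mm, then the turn, a rotation vector about the tool's x, y, z in degrees, then the closure in counts, from 0 (fully open) to 255 (shut). In form: [x, y, z, ax, ay, az, fingers, x, y, z, ax, ay, az, fingers, ...]. A call has exactly 5 rows; each row is the pose to reach, as a shift and turn from the pose commanded when the call began, along the tool's axes at that moment; what a row does not reach only later rows make up. A row lasts 1/12 s, in which the tool goes at most 41.7 mm and 7.16 degrees, less where a joint would pass 70% of its speed; a pose out of reach is approached as far as the arm can. A call with a gripper value outside its range is refused whole. The fingers move at their own pace and stop on an object; FORCE is the grip in N (left out, the last holds). Time passes only in rows, so rows that repeat a pose let the fingers close, or fill a call up. It gives the time, the measured TCP pose, the force, the opening and the grip force at its end, in the units of the state.
- robot.get_obs(): the state, without advancing time (a new reading comes with each control period).
- robot.camera(name): name is "side" or "top" or "wrist"; returns a dict with "pixels" (384x512x3 uint8, red, green, blue), "intrinsics" (3x3 intrinsics, pixels), "extrinsics" (4x4, takes a point from camera to world coordinates); the wrist camera has in their place "mount" (4x4, takes a point from camera to tool coordinates, whose origin is the TCP and whose axes are the flange's). Camera axes: x right, y down, z forward; pixel columns grow to the right and rows downward; lengths in m; the calibration is good to about 2 mm. The wrist camera is an equidistant fisheye: a pixel r from the principal point sees the ray r / f radians off the axis. A picture is of the moment at which its call begins: read the wrist's pose just before it. There is no depth.
- robot.hand_in(): hands the job in; it is judged then, once.
The state is a dict: "time": time; "q": joint angles; "joint_velocities": joint speeds; "joint_torque": joint torques, N m; "position": TCP position; "tool_rot": TCP orientation; "ft_force": force on the tool from outside, world axes, zero at the start; "moment": the same for the moment, N m; "grip_width": finger opening in m; "grip_force": force on a finger pad.
Only numpy, scipy, OpenCV 4.12 (cv2) and the standard library are available. Lean on these libraries where they do the work, as an engineer would, in place of code of your own. Each camera call takes 0.05 s, during which the arm holds its last target. There are 200 camera calls.

## Task

Put each of the four stoppered flasks into the drip tray that matches it in both colour and size: the large red-stoppered flask in the large red tray, the small red one in the small red tray, and likewise for the two blue ones. Keep the flasks upright, set them down rather than dropping them, so that each stands flat on its tray's floor inside the rim, and leave the amber jar and the steel cup where they are.

Things in the scene. Friction and masses are not known exactly. Their poses are not given: they have to be found in the camera images.
- large_red_flask: large conical clear-glass flask, empty, with a red stopper and a red band on its neck; upright, round. Base 82 mm across, 130 mm high in all; the stopper is an upright cylinder 34 mm across that makes up the top 26 mm, fast to the flask; the neck under it is 29 mm across. About 200 g (0.7 to 1.4 times that). Origin: centre of the underside; z up along its axis
- large_blue_flask: large conical clear-glass flask, empty, with a blue stopper and a blue band on its neck; upright, round. Base 82 mm across, 130 mm high in all; the stopper is an upright cylinder 34 mm across that makes up the top 26 mm, fast to the flask; the neck under it is 29 mm across. About 200 g (0.7 to 1.4 times that). Origin: centre of the underside; z up along its axis
- small_red_flask: small conical clear-glass flask, empty, with a red stopper and a red band on its neck; upright, round. Base 60 mm across, 108 mm high in all; the stopper is an upright cylinder 26 mm across that makes up the top 26 mm, fast to the flask; the neck under it is 21 mm across. About 110 g (0.7 to 1.4 times that). Origin: centre of the underside; z up along its axis
- small_blue_flask: small conical clear-glass flask, empty, with a blue stopper and a blue band on its neck; upright, round. Base 60 mm across, 108 mm high in all; the stopper is an upright cylinder 26 mm across that makes up the top 26 mm, fast to the flask; the neck under it is 21 mm across. About 110 g (0.7 to 1.4 times that). Origin: centre of the underside; z up along its axis
- large_red_tray: large round red drip tray with a pale grey disc in the middle of its floor, open above, fixed to the bench; 104 mm across inside, 112 mm outside, rim 11 mm high, floor 3 mm thick. Origin: centre of its underside, on the bench; z up
- large_blue_tray: large round blue drip tray with a pale grey disc in the middle of its floor, open above, fixed to the bench; 104 mm across inside, 112 mm outside, rim 11 mm high, floor 3 mm thick. Origin: centre of its underside, on the bench; z up
- small_red_tray: small round red drip tray with a pale grey disc in the middle of its floor, open above, fixed to the bench; 80 mm across inside, 88 mm outside, rim 11 mm high, floor 3 mm thick. Origin: centre of its underside, on the bench; z up
- small_blue_tray: small round blue drip tray with a pale grey disc in the middle of its floor, open above, fixed to the bench; 80 mm across inside, 88 mm outside, rim 11 mm high, floor 3 mm thick. Origin: centre of its underside, on the bench; z up
- amber_jar: bystander, leave alone: amber glass jar with a black cap, 48 mm across, 70 mm high, loose; origin: centre of its underside
- steel_cup: bystander, leave alone: open steel cup, 50 mm across, 50 mm high, loose; origin: centre of its underside
Not all that is in view belongs to the job. What is shaped like the large_red_flask but green or yellow is not meant.

How it is judged:
At the end, for the whole second after the job is handed in: Each flask stands upright (within 0.1 rad) and at rest on the floor of the tray of its own colour and size, its axis within 14 mm of the tray's centre (inside the rim) and its underside 1 to 7 mm above the tray's underside; the amber jar and the steel cup are within 30 mm of where they began (horizontal distance between large_red_flask and large_red_tray below 0.014 m and z of large_red_flask in the frame of large_red_tray between 0.001 and 0.007 m and angle between each of large_red_flask, large_blue_flask, small_red_flask, small_blue_flask's own z axis and vertical below 0.1 rad and linear speed of each of large_red_flask, large_blue_flask, small_red_flask, small_blue_flask below 0.02 m/s and horizontal distance between large_blue_flask and large_blue_tray below 0.014 m and z of large_blue_flask in the frame of large_blue_tray between 0.001 and 0.007 m and horizontal distance between small_red_flask and small_red_tray below 0.014 m and z of small_red_flask in the frame of small_red_tray between 0.001 and 0.007 m and horizontal distance between small_blue_flask and small_blue_tray below 0.014 m and z of small_blue_flask in the frame of small_blue_tray between 0.001 and 0.007 m and distance of each of amber_jar, steel_cup from where it was at the start of the episode below 0.03 m); the robot touches nothing.
It fails at once if a flask is tipped more than 35 degrees (angle between any of large_red_flask, large_blue_flask, small_red_flask, small_blue_flask's own z axis and vertical above 0.61 rad).
It fails at once if a flask is dropped: free of the fingers with its underside more than 40 mm above the bench ((height (world z) of large_red_flask above 0.04 m and contact force between the fingers and large_red_flask below 0.05 N) or (height (world z) of large_blue_flask above 0.04 m and contact force between the fingers and large_blue_flask below 0.05 N) or (height (world z) of small_red_flask above 0.04 m and contact force between the fingers and small_red_flask below 0.05 N) or (height (world z) of small_blue_flask above 0.04 m and contact force between the fingers and small_blue_flask below 0.05 N)).
It fails at once if the amber jar is moved by more than 30 mm (distance of amber_jar from where it was at the start of the episode above 0.03 m).
It fails at once if the steel cup is moved by more than 30 mm (distance of steel_cup from where it was at the start of the episode above 0.03 m).
It also fails if it takes over 125 s, if anything falls off the work surface, if the arm or the gripper's body presses on something with over 40 N, if the wrist force passes 120 N, or if a joint passes its speed limit or range.

## Working session

There is one attempt and no reset: what is moved stays moved. The work goes in short steps, Python scripts to look and compute and a shell command to move; the robot and the scene stay as the last step left them, time stands still between calls to the robot, and variables do not carry over. Pictures are saved under pics/ and viewed, at most 14 in all, crops included, and the job is handed in when it is done.

```bash
mkdir -p pics; ls; python3 - <<'E'
from rig import robot
import cv2,numpy as np
o=robot.get_obs()
print(o['position'],o['tool_rot'],o['grip_width'],robot.nose_length)
for n in ['top','side']:
    c=robot.camera(n); cv2.imwrite(f'pics/{n}0.png',c['pixels'][:,:,::-1]); np.savez(f'{n}0.npz',**{k:v for k,v in c.items()})
    print(n,c['intrinsics'],c['extrinsics'])
E
```

```text
pics
[ 0.28166475 -0.55714401  0.24654723] [ 9.72768730e-01  2.31775196e-01 -5.47657266e-05 -1.11955089e-03] 0.08704779000415319 0.025
top [[457.97545679   0.         257.59336941]
 [  0.         457.97545679 190.07030827]
 [  0.           0.           1.        ]] [[-0.00157955 -0.99254107  0.12190049  0.29907155]
 [-0.99977701  0.00413437  0.02070819 -0.01530301]
 [-0.02105771 -0.1218406  -0.99232628  1.41347781]
 [ 0.          0.          0.          1.        ]]
side [[443.22106964   0.         257.03970597]
 [  0.         443.22106964 188.21199953]
 [  0.           0.           1.        ]] [[ 9.38268495e-01 -2.13480141e-01  2.72173587e-01  1.20488484e-01]
 [-3.45907266e-01 -5.80489772e-01  7.37142990e-01 -9.69981554e-01]
 [ 6.28593768e-04 -7.85784865e-01 -6.18499597e-01  8.48250124e-01]
 [ 0.00000000e+00  0.00000000e+00  0.00000000e+00  1.00000000e+00]]
```

View pics/top0.png

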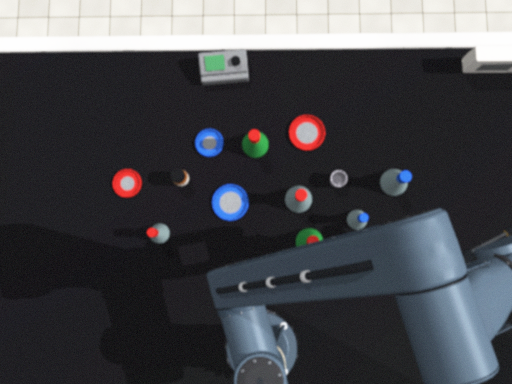

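View pics/side0.png

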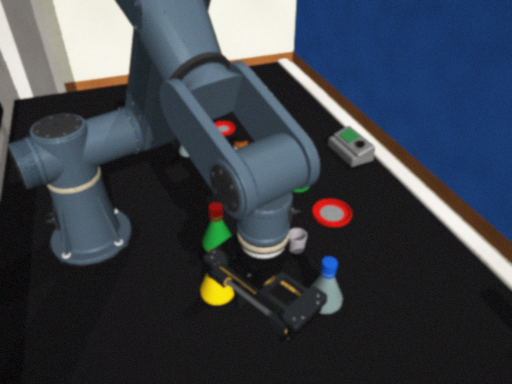

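```bash
cat > lib.py <<'E'
import numpy as np,cv2
def ray(c,uv,z):
    K,E=c['intrinsics'],c['extrinsics']
    d=E[:3,:3]@np.linalg.solve(K,[uv[0],uv[1],1.]); o=E[:3,3]
    return o+d*(z-o[2])/d[2]
def proj(c,p):
    K,E=c['intrinsics'],c['extrinsics']
    q=K@(E[:3,:3].T@(np.asarray(p)-E[:3,3])); return q[:2]/q[2]
def masks(im):
    h=cv2.cvtColor(im,cv2.COLOR_RGB2HSV); H,S,V=cv2.split(h)
    ok=(S>150)&(V>90)
    return {'red':(ok&((H<8)|(H>172))).astype('u1'),'blue':(ok&(H>100)&(H<125)).astype('u1')}
def blobs(im,amin=25):
    r=[]
    for n,m in masks(im).items():
        for c in cv2.findContours(m,cv2.RETR_EXTERNAL,cv2.CHAIN_APPROX_NONE)[0]:
            a=cv2.contourArea(c)
            if a>amin: r.append((n,a,c))
    return r
E
python3 - <<'E'
from lib import *
c=dict(np.load('top0.npz')); im=c['pixels']
for n,a,k in blobs(im):
    M=cv2.moments(k); uv=(M['m10']/M['m00'],M['m01']/M['m00'])
    if a>400:
        e=cv2.fitEllipse(k); w=ray(c,e[0],.010); d=np.mean(e[1])*(c['extrinsics'][2,3])/458
        print('TRAY',n,a,np.round(e[0],1),'xy',w[:2].round(4),'diam',round(d,3),'R',np.hypot(*w[:2]).round(3))
    else:
        print('stop',n,a,np.round(uv,1),'L',ray(c,uv,.124)[:2].round(4),'S',ray(c,uv,.101)[:2].round(4),'bbox',cv2.boundingRect(k))
cv2.imwrite('pics/crop.png',cv2.resize(im[110:265,105:425,::-1],None,fx=2.5,fy=2.5,interpolation=cv2.INTER_CUBIC))
E
```

```text
stop red 46.5 [311.9 239.1] L [ 0.3187 -0.1398] S [ 0.3191 -0.142 ] bbox (307, 236, 11, 7)
stop red 76.5 [151.3 231.9] L [0.3398 0.3117] S [0.3405 0.3175] bbox (146, 227, 12, 11)
stop red 87.0 [300.3 194.7] L [ 0.4437 -0.1093] S [ 0.4463 -0.1109] bbox (295, 189, 12, 12)
TRAY red 675.5 [126.6 182.7] xy [0.4964 0.4218] diam 0.091 R 0.651
stop red 118.0 [253.8 134.9] L [0.6178 0.0222] S [0.6234 0.0229] bbox (248, 128, 12, 15)
TRAY red 1044.0 [306.7 132. ] xy [ 0.6539 -0.1399] diam 0.113 R 0.669
stop blue 68.5 [363.4 217.1] L [ 0.3798 -0.2848] S [ 0.3813 -0.2896] bbox (358, 212, 12, 10)
TRAY blue 1085.0 [229.9 202. ] xy [0.4349 0.0996] diam 0.115 R 0.446
stop blue 139.0 [404.5 176. ] L [ 0.4958 -0.4042] S [ 0.4993 -0.4112] bbox (397, 169, 16, 14)
TRAY blue 647.0 [208.9 142.2] xy [0.6233 0.1665] diam 0.089 R 0.645
```

View pics/crop.png

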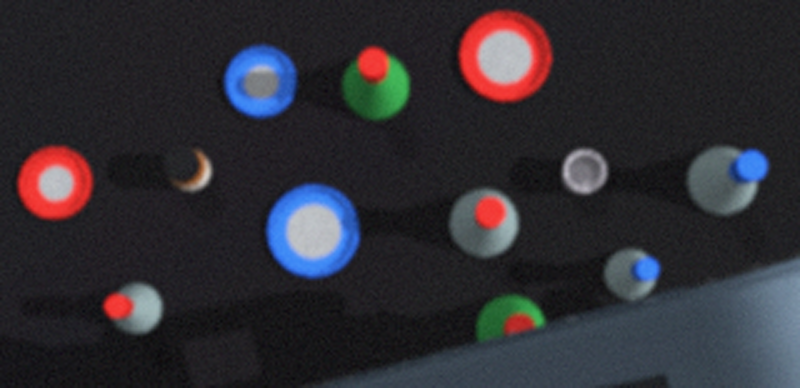

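Crop confirms it. Clear-glass flasks in top-image pixels: large red (300,195), small red (151,232), large blue (404,176), small blue (363,217). The red-stoppered ones at (254,135) and (312,239) have green bodies, so they are decoys. Trays: large red (307,132), small red (127,183), large blue (230,202), small blue (209,142, in shadow). Sizes match.

First move: over the large blue flask.

```bash
cat >> lib.py <<'E'
def delta(x,y,z,o):
    """shift in tool axes, mm, from the measured pose to world x,y,z"""
    from scipy.spatial.transform import Rotation as R
    r=R.from_quat(o['tool_rot']); return (r.inv().apply(np.array([x,y,z])-o['position'])*1e3).round(1)
def wray(c,o,uv,z):
    from scipy.spatial.transform import Rotation as R
    K,M=c['intrinsics'],c['mount']; v=np.array([uv[0]-K[0,2],uv[1]-K[1,2]]); r=np.hypot(*v); t=r/K[0,0]
    d=np.append(np.sin(t)*v/max(r,1e-9),np.cos(t))
    T=R.from_quat(o['tool_rot']).as_matrix(); d=T@M[:3,:3]@d; p=T@M[:3,3]+o['position']
    return p+d*(z-p[2])/d[2]
E
python3 -m crank '[40,-7,0,0,0,0,60, 80,-13,0,0,0,0,60, 120,-20,0,0,0,0,60, 160,-27,0,0,0,0,60, 200,-33,0,0,0,0,60]' 15
python3 -m crank '[25,-3,0,0,0,0,60, 50,-6,0,0,0,0,60, 60,-7,0,0,0,0,60, 60,-7,0,0,0,0,60, 60,-7,0,0,0,0,60]'
python3 - <<'E'
from rig import robot
from lib import *
o=robot.get_obs(); c=robot.camera('wrist'); im=c['pixels']; print(o['position'],o['time'],c['intrinsics'][0],c['mount'].round(3))
for n,a,k in blobs(im):
    e=cv2.moments(k); uv=(e['m10']/e['m00'],e['m01']/e['m00']); print(n,a,np.round(uv),wray(c,o,uv,.13).round(4),cv2.boundingRect(k))
cv2.imwrite('pics/w1.png',im[:,:,::-1])
t=robot.camera('top')
for n,a,k in blobs(t['pixels']):
    e=cv2.moments(k); uv=(e['m10']/e['m00'],e['m01']/e['m00']); print(n,a,np.round(uv,1))
E
```

```text
time: 0.52
position: [0.4464, -0.4366, 0.247]
tool_rot: [0.973, 0.231, -0.0, -0.001]
ft_force: [-1.0, -0.3, -0.3]
grip_width: 0.0682
grip_force: 0.0
time: 0.93
position: [0.4954, -0.4049, 0.2471]
tool_rot: [0.973, 0.232, -0.001, -0.0]
ft_force: [0.3, -0.5, -0.4]
grip_width: 0.0668
grip_force: 0.0
[ 0.49539024 -0.40494031  0.24710729] 0.9333 [297.31863964   0.         254.36432868] [[-0.001 -0.968 -0.249  0.068]
 [ 1.    -0.    -0.001 -0.   ]
 [ 0.001 -0.249  0.968 -0.137]
 [ 0.     0.     0.     1.   ]]
red 180.0 [ 12. 218.] [ 0.3407 -0.1596  0.13  ] (0, 210, 27, 21)
red 640.0 [ 12. 120.] [ 0.4514 -0.1291  0.13  ] (0, 106, 31, 30)
red 53.0 [154.   9.] [ 0.6088 -0.2467  0.13  ] (130, 0, 36, 22)
red 145.0 [144.  16.] [ 0.5993 -0.2407  0.13  ] (100, 0, 73, 27)
blue 116.0 [256. 178.] [ 0.5104 -0.3983  0.13  ] (243, 174, 29, 14)
blue 108.0 [ 2. 76.] [ 0.4912 -0.0895  0.13  ] (0, 56, 5, 42)
red 76.5 [151.3 231.9]
red 640.0 [126.3 182.3]
red 118.0 [253.8 134.9]
red 1043.0 [306.6 132. ]
blue 1064.0 [229.8 202.3]
blue 644.5 [209.  142.2]
```

View pics/w1.png

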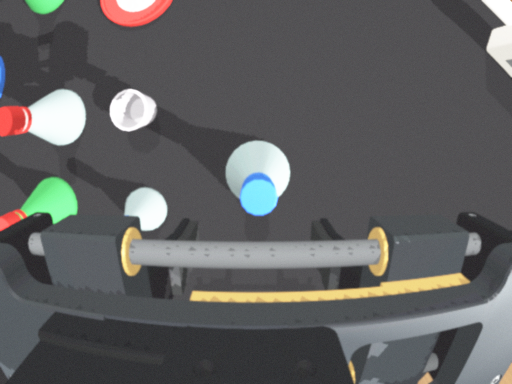

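The wrist view shows the blue stopper's top disc at about (259,197), nearly central between the jaws, with the glass body behind it. I'll convert that to a position.

```bash
python3 - <<'E'
from rig import robot
from lib import *
o=robot.get_obs(); c=robot.camera('wrist'); im=c['pixels']
H,S,V=cv2.split(cv2.cvtColor(im,cv2.COLOR_RGB2HSV))
m=((S>120)&(V>190)&(H>95)&(H<125)).astype('u1')
for k in cv2.findContours(m,0,1)[0]:
    if cv2.contourArea(k)>150:
        e=cv2.fitEllipse(k); print(np.round(e[0],1),np.round(e[1],1),wray(c,o,e[0],.13).round(4))
        w=wray(c,o,e[0],.13); print(delta(w[0],w[1],.123,o))
print(wray(c,o,(259,197),.13), H[197,259],S[197,259],V[197,259])
E
```

```text
[258.1 194.1] [36.  39.7] [ 0.4975 -0.4075  0.13  ]
[  2.    2.9 124.3]
[ 0.49549913 -0.40944877  0.13      ] 95 124 255
```

```bash

python3 -m crank '[1,2,30,0,0,0,60, 1,3,60,0,0,0,60, 1,3,90,0,0,0,60, 1,3,115,0,0,0,60, 1,3,124,0,0,0,60]' 20 | head -3
python3 -m crank '[0,0,0,0,0,0,60, 0,0,0,0,0,0,255, 0,0,0,0,0,0,255, 0,0,0,0,0,0,255, 0,0,0,0,0,0,255]' 20
python3 -m crank '[0,0,0,0,0,0,255, 0,0,0,0,0,0,255, 0,0,0,0,0,0,255, 0,0,0,0,0,0,255, 0,0,0,0,0,0,255]' 20
```

```text
time: 1.5
position: [0.4951, -0.4064, 0.1196]
tool_rot: [0.973, 0.231, -0.002, -0.003]
time: 1.92
position: [0.4988, -0.408, 0.1254]
tool_rot: [0.973, 0.232, 0.001, 0.002]
ft_force: [-0.8, -0.2, -0.5]
grip_width: 0.0476
grip_force: 0.0
time: 2.33
position: [0.4984, -0.4073, 0.1243]
tool_rot: [0.973, 0.232, 0.0, 0.0]
ft_force: [-0.9, 0.4, 5.9]
grip_width: 0.0329
grip_force: 20.0
```

```bash

python3 -m crank '[0,0,-20,0,0,0,255, 0,0,-50,0,0,0,255, 0,0,-85,0,0,0,255, 0,0,-120,0,0,0,255, 0,0,-150,0,0,0,255]'
python3 - <<'E'
from rig import robot
from lib import *
o=robot.get_obs(); print(delta(.4349,.0996,.274,o))
E
```

```text
time: 2.75
position: [0.498, -0.4069, 0.2748]
tool_rot: [0.973, 0.232, -0.0, -0.0]
ft_force: [0.7, -0.5, -1.6]
grip_width: 0.033
grip_force: 20.0
[ 172.1 -480.5    1. ]
```

```bash

python3 -m crank '[4,-12,0,0,0,0,255, 11,-30,0,0,0,0,255, 20,-55,0,0,0,0,255, 31,-85,0,0,0,0,255, 42,-117,0,0,0,0,255]' | head -2
python3 -m crank '[12,-33,0,0,0,0,255, 24,-66,0,0,0,0,255, 35,-99,0,0,0,0,255, 47,-132,0,0,0,0,255, 59,-165,0,0,0,0,255]'|head -2
python3 -m crank '[12,-33,0,0,0,0,255, 24,-66,0,0,0,0,255, 35,-99,0,0,0,0,255, 47,-130,0,0,0,0,255, 56,-157,0,0,0,0,255]'|head -2
python3 -m crank '[7,-20,0,0,0,0,255, 12,-33,0,0,0,0,255, 15,-41,0,0,0,0,255, 15,-41,0,0,0,0,255, 15,-41,0,0,0,0,255]'
python3 - <<'E'
from rig import robot
from lib import *
o=robot.get_obs(); print(delta(.4349,.0996,.128,o))
c=robot.camera('wrist'); im=c['pixels'];cv2.imwrite('pics/w2.png',im[:,:,::-1])
for n,a,k in blobs(im):
    if a>300 and len(k)>20:
        e=cv2.fitEllipse(k); print(n,a,np.round(e[0]),wray(c,o,e[0],.01).round(4),wray(c,o,e[0],.13).round(4))
E
```

```text
time: 3.17
position: [0.4819, -0.2823, 0.272]
time: 3.58
position: [0.4595, -0.1076, 0.2723]
time: 4.0
position: [0.4385, 0.0579, 0.2725]
time: 4.42
position: [0.4348, 0.0989, 0.273]
tool_rot: [0.973, 0.232, -0.001, 0.0]
ft_force: [0.3, 1.0, -2.0]
grip_width: 0.0329
grip_force: 20.0
[  0.6  -0.6 145. ]
red 451.0 [ 67. 173.] [0.299  0.3622 0.01  ] [0.3581 0.2926 0.13  ]
red 856.5 [452. 118.] [ 0.6507 -0.136   0.01  ] [ 0.6043 -0.0562  0.13  ]
red 419.5 [401.  70.] [ 0.6616 -0.0216  0.01  ] [0.6119 0.0239 0.13  ]
red 2120.0 [85. 42.] [0.4969 0.4145 0.01  ] [0.4966 0.3292 0.13  ]
blue 372.5 [243. 277.] [0.276 0.039 0.01 ] [0.3419 0.0663 0.13  ]
blue 1087.5 [254. 229.] [0.3559 0.0597 0.01  ] [0.3979 0.0808 0.13  ]
```

View pics/w2.png

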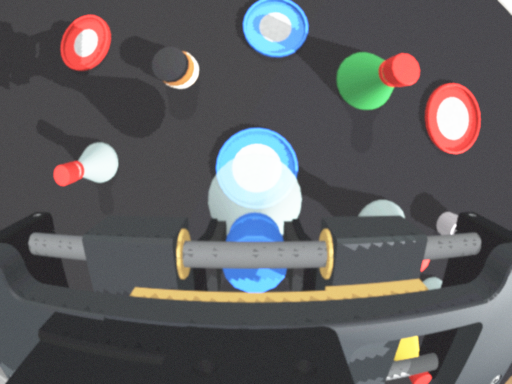

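The wrist view shows the flask held upright, with its base at about (255,198) and the large blue tray behind it at about (257,166). I'll check both by casting rays.

```bash
python3 - <<'E'
from rig import robot
from lib import *
o=robot.get_obs(); c=robot.camera('wrist')
print('tray',wray(c,o,(257,166),.008).round(4),'tray side edges',wray(c,o,(216,166),.011).round(4),wray(c,o,(298,166),.011).round(4))
print('flask base',wray(c,o,(255,198),.15).round(4),o['position'])
E
```

```text
tray [0.4391 0.097  0.008 ] tray side edges [0.4145 0.1473 0.011 ] [0.465  0.0472 0.011 ]
flask base [0.4322 0.0968 0.15  ] [0.43507873 0.09838043 0.27313435]
```

```bash

python3 -m crank '[1,0,20,0,0,0,255, 1,0,50,0,0,0,255, 1,0,85,0,0,0,255, 1,0,115,0,0,0,255, 1,0,132,0,0,0,255]' | head -2
python3 -m crank '[0,0,6,0,0,0,255, 0,0,10,0,0,0,255, 0,0,12,0,0,0,255, 0,0,13,0,0,0,255, 0,0,13,0,0,0,255]'
python3 -m crank '[0,0,0,0,0,0,255, 0,0,0,0,0,0,255, 0,0,0,0,0,0,255, 0,0,0,0,0,0,255, 0,0,0,0,0,0,255]'
```

```text
time: 4.93
position: [0.435, 0.0982, 0.139]
time: 5.35
position: [0.437, 0.0992, 0.1294]
tool_rot: [0.973, 0.232, 0.001, 0.0]
ft_force: [0.5, 0.9, -2.3]
grip_width: 0.0333
grip_force: 20.0
time: 5.77
position: [0.4362, 0.0994, 0.1288]
tool_rot: [0.973, 0.232, 0.0, 0.0]
ft_force: [0.5, -0.0, -1.7]
grip_width: 0.0333
grip_force: 20.0
```

```bash

python3 -m crank '[0,0,1,0,0,0,255, 0,0,1,0,0,0,255, 0,0,2,0,0,0,255, 0,0,2,0,0,0,255, 0,0,2,0,0,0,255]' | grep -E 'pos|ft'
python3 -m crank '[0,0,0.5,0,0,0,255, 0,0,1,0,0,0,255, 0,0,1,0,0,0,255, 0,0,1,0,0,0,255, 0,0,1,0,0,0,255]' | grep -E 'pos|ft'
```

```text
position: [0.436, 0.0994, 0.1273]
ft_force: [-1.8, 0.1, 6.8]
position: [0.4359, 0.0994, 0.1272]
ft_force: [-3.6, 0.6, 16.7]
```

```bash

python3 -m crank '[0,0,-1,0,0,0,255, 0,0,-1,0,0,0,60, 0,0,-1,0,0,0,60, 0,0,-1,0,0,0,60, 0,0,-1,0,0,0,60]' | grep -E 'grip_w'
python3 -m crank '[0,0,0,0,0,0,60, 0,0,-20,0,0,0,60, 0,0,-55,0,0,0,60, 0,0,-90,0,0,0,60, 0,0,-125,0,0,0,60]'
python3 - <<'E'
from rig import robot
from lib import *
o=robot.get_obs(); print(delta(.4443,-.1095,.25,o), delta(.341,.316,.25,o))
c=robot.camera('wrist'); im=c['pixels'];cv2.imwrite('pics/w3.png',im[:,:,::-1])
E
```

```text
grip_width: 0.052
time: 7.43
position: [0.4354, 0.0993, 0.2525]
tool_rot: [0.973, 0.232, -0.001, -0.0]
ft_force: [0.4, -0.7, -0.1]
grip_width: 0.0664
grip_force: 0.0
[-86.2 190.4   2.4] [  13.4 -236.     2.7]
```

View pics/w3.png

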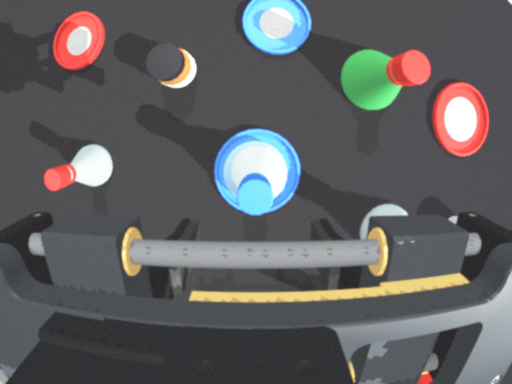

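The large blue flask stands upright in its tray, base and tray concentric near (257,172). Next is the small red flask, which appears here at (60,177).

```bash

python3 -m crank '[2,-35,0,0,0,0,70, 4,-75,0,0,0,0,70, 6,-115,0,0,0,0,70, 9,-155,0,0,0,0,70, 11,-195,0,0,0,0,70]' | head -2
python3 -m crank '[1,-25,0,0,0,0,70, 2,-41,0,0,0,0,70, 2,-41,0,0,0,0,70, 2,-41,0,0,0,0,70, 2,-41,0,0,0,0,70]' | head -2
python3 - <<'E'
from rig import robot
from lib import *
o=robot.get_obs(); print(o['position'],o['q'].round(2) if hasattr(o['q'],'round') else o['q'])
c=robot.camera('wrist'); im=c['pixels'];cv2.imwrite('pics/w4.png',im[:,:,::-1])
H,S,V=cv2.split(cv2.cvtColor(im,cv2.COLOR_RGB2HSV))
m=((S>120)&(V>150)&((H<8)|(H>172))).astype('u1')
for k in cv2.findContours(m,0,1)[0]:
    if cv2.contourArea(k)>150:
        e=cv2.fitEllipse(k); w=wray(c,o,e[0],.106); print(np.round(e[0],1),np.round(e[1],1),w.round(4),wray(c,o,e[0],.01)[:2].round(4),delta(w[0],w[1],.102,o))
E
```

```text
time: 7.9
position: [0.3571, 0.2797, 0.2514]
time: 8.32
position: [0.3413, 0.3153, 0.2512]
[0.3413351  0.31527041 0.25122122] [ 0.5   0.31  1.82 -0.    1.02  1.61]
[255.  189.5] [24.  31.4] [0.3408 0.3147 0.106 ] [0.3199 0.304 ] [ -0.6   0.2 149.2]
[237.   30.9] [63.5 70.2] [0.4712 0.3996 0.106 ] [0.4945 0.4177] [154.  -16.8 149.1]
```

View pics/w4.png

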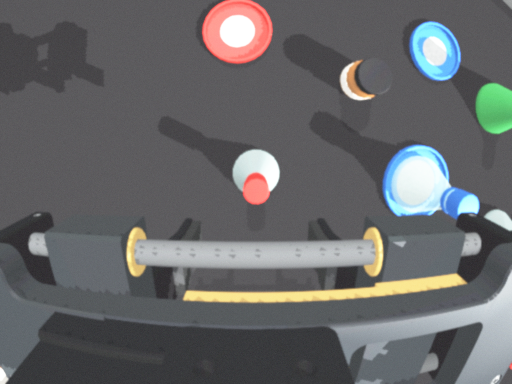

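The wrist view shows the small red stopper at (256,189), centred between the jaws to within 1 mm. Its tray is at (237,31), which gives (0.4945, 0.418).

```bash

python3 -m crank '[0,0,35,0,0,0,70, 0,0,70,0,0,0,70, 0,0,105,0,0,0,70, 0,0,135,0,0,0,70, 0,0,149,0,0,0,70]' 20 | head -2
python3 -m crank '[0,0,0,0,0,0,70, 0,0,0,0,0,0,70, 0,0,0,0,0,0,255, 0,0,0,0,0,0,255, 0,0,0,0,0,0,255]' 20 | head -2
python3 -m crank '[0,0,0,0,0,0,255, 0,0,0,0,0,0,255, 0,0,0,0,0,0,255, 0,0,0,0,0,0,255, 0,0,0,0,0,0,255]'
python3 -m crank '[0,0,0,0,0,0,255, 0,0,-15,0,0,0,255, 0,0,-45,0,0,0,255, 0,0,-75,0,0,0,255, 0,0,-100,0,0,0,255]'
python3 - <<'E'
from rig import robot
from lib import *
o=robot.get_obs(); print(delta(.496,.419,.11,o))
E
```

```text
time: 8.78
position: [0.3405, 0.3137, 0.0996]
time: 9.2
position: [0.3422, 0.3162, 0.1039]
time: 9.62
position: [0.3416, 0.3158, 0.1028]
tool_rot: [0.973, 0.232, 0.0, 0.0]
ft_force: [-0.1, -1.3, 3.2]
grip_width: 0.0254
grip_force: 20.0
time: 10.03
position: [0.3409, 0.3159, 0.2036]
tool_rot: [0.973, 0.232, -0.0, -0.0]
ft_force: [0.6, 0.2, -2.2]
grip_width: 0.0252
grip_force: 20.0
[185.  -22.1  93.5]
```

```bash

python3 -m crank '[10,-1,0,0,0,0,255, 35,-4,0,0,0,0,255, 68,-8,0,0,0,0,255, 102,-12,0,0,0,0,255, 136,-16,0,0,0,0,255]' | head -2
python3 -m crank '[26,-3,0,0,0,0,255, 43,-5,0,0,0,0,255, 49,-6,0,0,0,0,255, 49,-6,0,0,0,0,255, 49,-6,0,0,0,0,255]' | head -2
python3 -m crank '[0,0,10,0,0,0,255, 0,0,35,0,0,0,255, 0,0,60,0,0,0,255, 0,0,80,0,0,0,255, 0,0,90,0,0,0,255]' | grep -E 'pos|ft'
python3 -m crank '[0,0,3,0,0,0,255, 0,0,5,0,0,0,255, 0,0,5,0,0,0,255, 0,0,5,0,0,0,255, 0,0,5,0,0,0,255]' | grep -E 'pos|ft'
```

```text
time: 10.45
position: [0.4561, 0.3922, 0.2012]
time: 10.87
position: [0.495, 0.4182, 0.201]
position: [0.4933, 0.4171, 0.1093]
ft_force: [-0.9, -0.4, -2.1]
position: [0.4972, 0.4194, 0.109]
ft_force: [2.0, 0.6, -2.1]
```

```bash

python3 -m crank '[0,0,1,0,0,0,255, 0,0,2,0,0,0,255, 0,0,2,0,0,0,255, 0,0,2,0,0,0,255, 0,0,2,0,0,0,255]' | grep -E 'pos|ft'
python3 -m crank '[0,0,1,0,0,0,255, 0,0,1,0,0,0,255, 0,0,1,0,0,0,255, 0,0,1,0,0,0,255, 0,0,1,0,0,0,255]' | grep -E 'pos|ft'
```

```text
position: [0.4967, 0.419, 0.1059]
ft_force: [0.2, -0.3, 0.4]
position: [0.4971, 0.4191, 0.1058]
ft_force: [0.2, -1.2, 5.9]
```

```bash

python3 -m crank '[0,0,0,0,0,0,60, 0,0,0,0,0,0,60, 0,0,0,0,0,0,60, 0,0,0,0,0,0,60, 0,0,0,0,0,0,60]' | grep -E 'grip_w'
python3 -m crank '[0,0,0,0,0,0,60, 0,0,-25,0,0,0,60, 0,0,-65,0,0,0,60, 0,0,-105,0,0,0,60, 0,0,-145,0,0,0,60]' | head -2
python3 - <<'E'
from rig import robot
from lib import *
o=robot.get_obs(); print(delta(.4443,-.1095,.25,o))
c=robot.camera('wrist'); im=c['pixels'];cv2.imwrite('pics/w5.png',im[:,:,::-1])
E
```

```text
grip_width: 0.0504
time: 13.37
position: [0.496, 0.4186, 0.2505]
[-284.3  448.1    1. ]
```

View pics/w5.png

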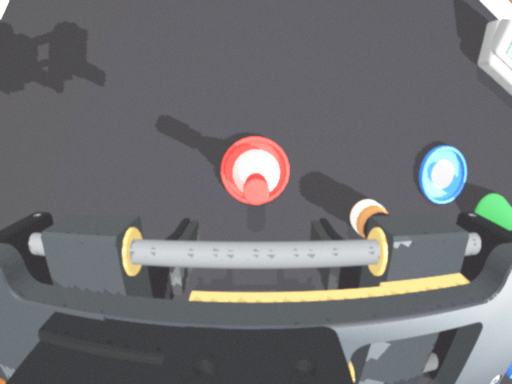

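The small red flask stands upright in its tray, with base and rim concentric near (255,170). Next is the large red flask.

```bash

python3 -m crank '[-21,33,0,0,0,0,60, -42,66,0,0,0,0,60, -63,99,0,0,0,0,60, -84,132,0,0,0,0,60, -105,165,0,0,0,0,60]' | head -2
python3 -m crank '[-21,33,0,0,0,0,60, -42,66,0,0,0,0,60, -63,99,0,0,0,0,60, -84,132,0,0,0,0,60, -105,165,0,0,0,0,60]' | head -2
python3 -m crank '[-21,33,0,0,0,0,60, -42,66,0,0,0,0,60, -63,99,0,0,0,0,60, -74,118,0,0,0,0,60, -74,118,0,0,0,0,60]' | head -2
python3 -m crank '[0,0,0,0,0,0,60, 0,0,0,0,0,0,60, 0,0,0,0,0,0,60, 0,0,0,0,0,0,60, 0,0,0,0,0,0,60]' | head -2
python3 - <<'E'
from rig import robot
from lib import *
o=robot.get_obs(); print(o['position'])
c=robot.camera('wrist'); im=c['pixels'];cv2.imwrite('pics/w6.png',im[:,:,::-1])
H,S,V=cv2.split(cv2.cvtColor(im,cv2.COLOR_RGB2HSV))
m=((S>120)&(V>150)&((H<8)|(H>172))).astype('u1')
for k in cv2.findContours(m,0,1)[0]:
    if cv2.contourArea(k)>150:
        e=cv2.fitEllipse(k); w=wray(c,o,e[0],.128); print(np.round(e[0],1),np.round(e[1],1),w.round(4),wray(c,o,e[0],.01)[:2].round(4),delta(w[0],w[1],.124,o))
E
```

```text
time: 13.83
position: [0.4765, 0.2228, 0.2495]
time: 14.25
position: [0.4573, 0.028, 0.2496]
time: 14.67
position: [0.4457, -0.1135, 0.2497]
time: 15.08
position: [0.445, -0.1078, 0.2495]
[ 0.44499159 -0.10780424  0.24953011]
[260.  196.6] [35.9 42.6] [ 0.4458 -0.1126  0.128 ] [ 0.4184 -0.129 ] [ -1.4   4.7 125.5]
[350.3  46.1] [76.2 86. ] [ 0.6056 -0.1216  0.128 ] [ 0.6511 -0.142 ] [137.   85.1 125.5]
[-1.5 20.4] [27.  46.8] [0.4975 0.2584 0.128 ] [0.4937 0.4112] [ 212.6 -302.7  125.6]
```

View pics/w6.png

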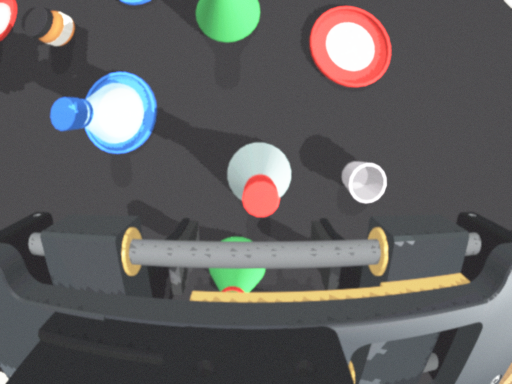

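The clear-glass flask's red stopper is at (260,196), about 4 mm off along the jaw line. The green decoy sits behind it at (237,265) and is clear of the fingers. The tray at (350,46) gives (0.652, -0.141).

```bash

python3 -m crank '[-1,4,30,0,0,0,60, -1,4,60,0,0,0,60, -1,4,90,0,0,0,60, -1,4,115,0,0,0,60, -1,4,125,0,0,0,60]' 20 | head -2
python3 -m crank '[0,0,0,0,0,0,60, 0,0,0,0,0,0,60, 0,0,0,0,0,0,255, 0,0,0,0,0,0,255, 0,0,0,0,0,0,255]' 20 | head -2
python3 -m crank '[0,0,0,0,0,0,255, 0,0,0,0,0,0,255, 0,0,0,0,0,0,255, 0,0,0,0,0,0,255, 0,0,0,0,0,0,255]'
python3 -m crank '[0,0,0,0,0,0,255, 0,0,-15,0,0,0,255, 0,0,-45,0,0,0,255, 0,0,-75,0,0,0,255, 0,0,-100,0,0,0,255]'
python3 - <<'E'
from rig import robot
from lib import *
o=robot.get_obs(); print(delta(.652,-.141,.13,o))
E
```

```text
time: 15.55
position: [0.4444, -0.1117, 0.1218]
time: 15.97
position: [0.4466, -0.1133, 0.1256]
time: 16.38
position: [0.4462, -0.1133, 0.1249]
tool_rot: [0.973, 0.232, 0.0, 0.0]
ft_force: [0.7, 0.6, 3.7]
grip_width: 0.0331
grip_force: 20.0
time: 16.8
position: [0.4454, -0.1127, 0.2254]
tool_rot: [0.973, 0.232, -0.001, -0.001]
ft_force: [0.3, 0.0, -3.1]
grip_width: 0.033
grip_force: 20.0
[171.8 118.6  95.1]
```

```bash

python3 -m crank '[8,6,0,0,0,0,255, 30,20,0,0,0,0,255, 58,40,0,0,0,0,255, 87,60,0,0,0,0,255, 116,80,0,0,0,0,255]' | head -2
python3 -m crank '[26,18,0,0,0,0,255, 46,32,0,0,0,0,255, 56,39,0,0,0,0,255, 56,39,0,0,0,0,255, 56,39,0,0,0,0,255]' | head -2
python3 -m crank '[0,0,10,0,0,0,255, 0,0,35,0,0,0,255, 0,0,60,0,0,0,255, 0,0,80,0,0,0,255, 0,0,90,0,0,0,255]' | grep -E 'pos|ft'
python3 -m crank '[0,0,3,0,0,0,255, 0,0,5,0,0,0,255, 0,0,5,0,0,0,255, 0,0,5,0,0,0,255, 0,0,5,0,0,0,255]' | grep -E 'pos|ft'
```

```text
time: 17.22
position: [0.5864, -0.1319, 0.2226]
time: 17.63
position: [0.6521, -0.1412, 0.2218]
position: [0.6494, -0.1405, 0.1307]
ft_force: [-1.0, 0.2, -3.8]
position: [0.654, -0.142, 0.1311]
ft_force: [0.1, 0.5, -2.4]
```

```bash

python3 -m crank '[0,0,1,0,0,0,255, 0,0,2,0,0,0,255, 0,0,2,0,0,0,255, 0,0,2,0,0,0,255, 0,0,2,0,0,0,255]' | grep -E 'pos|ft'
python3 -m crank '[0,0,1,0,0,0,255, 0,0,1,0,0,0,255, 0,0,1,0,0,0,255, 0,0,1,0,0,0,255, 0,0,1,0,0,0,255]' | grep -E 'pos|ft'
```

```text
position: [0.6535, -0.1418, 0.128]
ft_force: [1.1, -0.5, -1.0]
position: [0.6535, -0.1418, 0.128]
ft_force: [-2.3, 0.3, 5.7]
```

Contact. I'll release and look.

```bash

python3 -m crank '[0,0,0,0,0,0,60, 0,0,0,0,0,0,60, 0,0,0,0,0,0,60, 0,0,0,0,0,0,60, 0,0,0,0,0,0,60]' | grep -E 'grip_w'
python3 -m crank '[0,0,0,0,0,0,60, 0,0,-25,0,0,0,60, 0,0,-60,0,0,0,60, 0,0,-95,0,0,0,60, 0,0,-123,0,0,0,60]' | head -2
python3 - <<'E'
from rig import robot
from lib import *
o=robot.get_obs(); print(delta(.381,-.289,.25,o))
c=robot.camera('wrist'); im=c['pixels'];cv2.imwrite('pics/w7.png',im[:,:,::-1])
E
```

```text
grip_width: 0.0585
time: 20.13
position: [0.6536, -0.1419, 0.2518]
[-309.7    8.4    1.5]
```

View pics/w7.png

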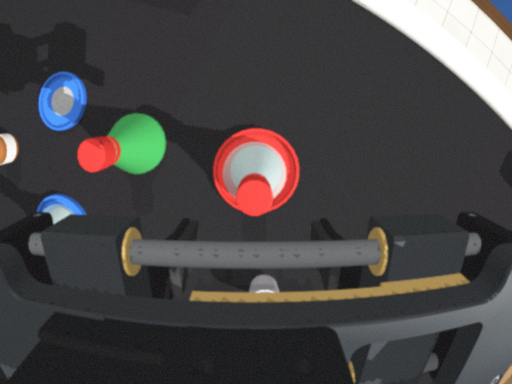

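The large red flask stands upright in its tray, centred near (256,172). Last is the small blue flask.

```bash

python3 -m crank '[-40,1,0,0,0,0,70, -80,2,0,0,0,0,70, -120,3,0,0,0,0,70, -160,4,0,0,0,0,70, -200,5,0,0,0,0,70]' | head -2
python3 -m crank '[-40,1,0,0,0,0,70, -80,2,0,0,0,0,70, -110,3,0,0,0,0,70, -110,3,0,0,0,0,70, -110,3,0,0,0,0,70]' | head -2
python3 - <<'E'
from rig import robot
from lib import *
o=robot.get_obs(); print(o['position'])
c=robot.camera('wrist'); im=c['pixels'];cv2.imwrite('pics/w8.png',im[:,:,::-1])
H,S,V=cv2.split(cv2.cvtColor(im,cv2.COLOR_RGB2HSV))
m=((S>110)&(V>150)&(H>90)&(H<125)).astype('u1')
for k in cv2.findContours(m,0,1)[0]:
    if cv2.contourArea(k)>150:
        e=cv2.fitEllipse(k); w=wray(c,o,e[0],.106); print(np.round(e[0],1),np.round(e[1],1),w.round(4),wray(c,o,e[0],.01)[:2].round(4),delta(w[0],w[1],.102,o))
E
```

```text
time: 20.6
position: [0.4752, -0.2367, 0.2494]
time: 21.02
position: [0.3791, -0.2894, 0.2496]
[ 0.37908834 -0.28938408  0.24963447]
[257.3 187.7] [25.  31.2] [ 0.3816 -0.2908  0.106 ] [ 0.3617 -0.3017] [  1.6   2.4 147.6]
[ 5.6 19.2] [13.9 28.6] [0.4376 0.0901 0.106 ] [0.4367 0.2093] [ 222.1 -313.2  147.7]
[46.6 33.7] [49.2 68.3] [0.4367 0.0022 0.106 ] [0.4356 0.0913] [ 182.  -234.9  147.7]
```

View pics/w8.png

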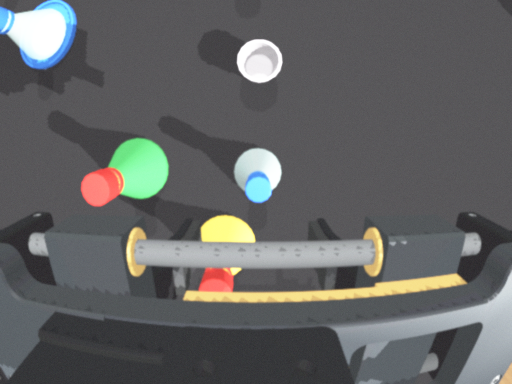

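The small blue stopper is at (257,188), within 3 mm of the jaws. The yellow and green decoys, stoppers at (216,280) and (100,186), are clear of the fingers, and the gripper body will stay above them (147 mm against 130 mm).

```bash

python3 -m crank '[1,2,35,0,0,0,70, 1,2,70,0,0,0,70, 1,2,105,0,0,0,70, 1,2,135,0,0,0,70, 1,2,147,0,0,0,70]' 20 | head -2
python3 -m crank '[0,0,0,0,0,0,70, 0,0,0,0,0,0,70, 0,0,0,0,0,0,255, 0,0,0,0,0,0,255, 0,0,0,0,0,0,255]' 20 | head -2
python3 -m crank '[0,0,0,0,0,0,255, 0,0,0,0,0,0,255, 0,0,0,0,0,0,255, 0,0,0,0,0,0,255, 0,0,0,0,0,0,255]'
python3 -m crank '[0,0,0,0,0,0,255, 0,0,-20,0,0,0,255, 0,0,-55,0,0,0,255, 0,0,-95,0,0,0,255, 0,0,-130,0,0,0,255]' | head -2
python3 -m crank '[0,0,-15,0,0,0,255, 0,0,-25,0,0,0,255, 0,0,-25,0,0,0,255, 0,0,-25,0,0,0,255, 0,0,-25,0,0,0,255]'
python3 - <<'E'
from rig import robot
from lib import *
o=robot.get_obs(); print(delta(.622,.166,.11,o))
E
```

```text
time: 21.48
position: [0.382, -0.2877, 0.099]
time: 21.9
position: [0.3827, -0.2905, 0.1038]
time: 22.32
position: [0.3821, -0.2904, 0.1028]
tool_rot: [0.973, 0.232, 0.0, 0.001]
ft_force: [0.2, -0.2, 1.3]
grip_width: 0.0254
grip_force: 20.0
time: 22.73
position: [0.3812, -0.2893, 0.2337]
time: 23.15
position: [0.3811, -0.2892, 0.2564]
tool_rot: [0.973, 0.232, -0.001, -0.001]
ft_force: [-0.6, 0.8, -1.6]
grip_width: 0.0252
grip_force: 20.0
[ 420.3 -297.3  146.9]
```

```bash

python3 -m crank '[10,-7,0,0,0,0,255, 27,-19,0,0,0,0,255, 50,-35,0,0,0,0,255, 76,-54,0,0,0,0,255, 104,-74,0,0,0,0,255]' | head -2
python3 -m crank '[28,-20,0,0,0,0,255, 56,-40,0,0,0,0,255, 84,-59,0,0,0,0,255, 112,-79,0,0,0,0,255, 140,-99,0,0,0,0,255]' | head -2
python3 -m crank '[28,-20,0,0,0,0,255, 56,-40,0,0,0,0,255, 84,-59,0,0,0,0,255, 112,-79,0,0,0,0,255, 136,-96,0,0,0,0,255]' | head -2
python3 -m crank '[20,-14,0,0,0,0,255, 33,-23,0,0,0,0,255, 40,-28,0,0,0,0,255, 40,-28,0,0,0,0,255, 40,-28,0,0,0,0,255]'
python3 - <<'E'
from rig import robot
from lib import *
o=robot.get_obs(); print(delta(.622,.166,.106,o))
c=robot.camera('wrist'); im=c['pixels'];cv2.imwrite('pics/w9.png',im[:,:,::-1])
E
```

```text
time: 23.57
position: [0.4411, -0.1752, 0.2563]
time: 23.98
position: [0.5213, -0.0228, 0.2561]
time: 24.4
position: [0.5993, 0.1248, 0.2557]
time: 24.82
position: [0.6217, 0.1647, 0.2563]
tool_rot: [0.973, 0.232, -0.002, 0.0]
ft_force: [0.2, -0.1, -0.9]
grip_width: 0.0253
grip_force: 20.0
[  1.3  -1.  150.3]
```

View pics/w9.png

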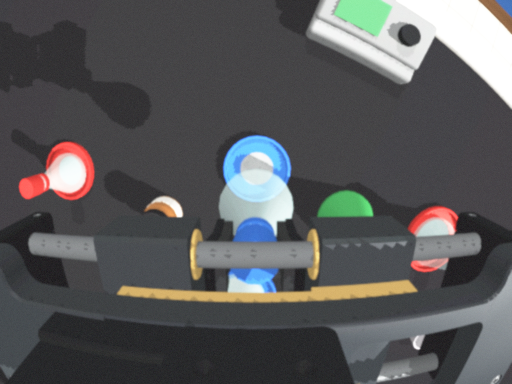

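The small blue tray shows at (257,168) straight under the flask. Now lowering.

```bash

python3 -m crank '[0,0,15,0,0,0,255, 0,0,45,0,0,0,255, 0,0,80,0,0,0,255, 0,0,115,0,0,0,255, 0,0,138,0,0,0,255]' | grep -E 'pos|ft'
python3 -m crank '[0,0,5,0,0,0,255, 0,0,8,0,0,0,255, 0,0,9,0,0,0,255, 0,0,9,0,0,0,255, 0,0,9,0,0,0,255]' | grep -E 'pos|ft'
python3 -m crank '[0,0,1,0,0,0,255, 0,0,2,0,0,0,255, 0,0,2,0,0,0,255, 0,0,2,0,0,0,255, 0,0,2,0,0,0,255]' | grep -E 'pos|ft'
```

```text
position: [0.6204, 0.1627, 0.1166]
ft_force: [-0.4, 0.4, -2.1]
position: [0.6242, 0.1644, 0.1127]
ft_force: [0.7, 0.3, -1.7]
position: [0.6228, 0.1646, 0.1087]
ft_force: [-0.2, -1.2, -1.3]
```

```bash

python3 -m crank '[0,0,1,0,0,0,255, 0,0,2,0,0,0,255, 0,0,2,0,0,0,255, 0,0,2,0,0,0,255, 0,0,2,0,0,0,255]' | grep -E 'pos|ft'
python3 -m crank '[0,0,1,0,0,0,255, 0,0,1,0,0,0,255, 0,0,1,0,0,0,255, 0,0,1,0,0,0,255, 0,0,1,0,0,0,255]' | grep -E 'pos|ft'
```

```text
position: [0.6227, 0.1645, 0.1064]
ft_force: [0.7, 0.9, -1.3]
position: [0.623, 0.1645, 0.1059]
ft_force: [0.9, -0.7, 1.6]
```

Contact at the expected height. Release, rise, and look.

```bash

python3 -m crank '[0,0,0.5,0,0,0,255, 0,0,0.5,0,0,0,60, 0,0,0,0,0,0,60, 0,0,0,0,0,0,60, 0,0,0,0,0,0,60]' | grep -E 'grip_w'
python3 -m crank '[0,0,0,0,0,0,60, 0,0,-25,0,0,0,60, 0,0,-65,0,0,0,60, 0,0,-105,0,0,0,60, 0,0,-145,0,0,0,60]' | head -2
python3 -m crank '[0,0,0,0,0,0,60, 0,0,0,0,0,0,60, 0,0,0,0,0,0,60, 0,0,0,0,0,0,60, 0,0,0,0,0,0,60]' | grep -E 'pos|ft'
python3 - <<'E'
from rig import robot
from lib import *
c=robot.camera('wrist'); im=c['pixels']; s=robot.camera('top')['pixels']
cv2.imwrite('pics/w10.png',np.vstack([im[100:,:],cv2.resize(s[90:260,100:420],(512,272))])[:,:,::-1])
E
```

```text
grip_width: 0.0444
time: 27.78
position: [0.6222, 0.1645, 0.2514]
position: [0.6215, 0.1644, 0.2482]
ft_force: [0.0, 0.2, -0.2]
```

View pics/w10.png

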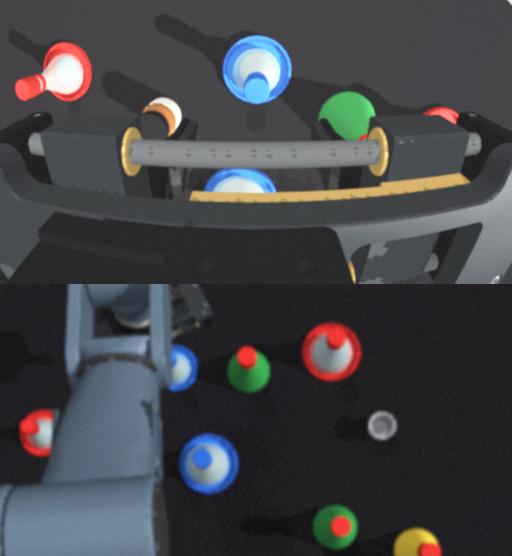

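The small blue flask is centred in its tray at (257,70). The top view shows the large red flask in its tray at (331,352), the large blue one at (209,463), and the small red one, partly hidden, at (38,433). The cup is where it was.

```bash
python3 -c "
from rig import robot
print(robot.hand_in())"
```

```text
the job is handed in; nothing more can be done
None
```

I put all four flasks upright in their matching trays, left the amber jar and steel cup untouched, and handed the job in at about 28 s; the hand-in returned no verdict.

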